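Ease the dry-box cover shut

TASK

The hinged cover of the dry box stands open. Without gripping it, tip it forward from behind with a fingertip until it starts to fall by itself, catch it on the back of a finger while it is still well open and bring it to rest there, then lower it gently until it lies fully shut, and take the hand away. Never let it drop the last part or slam, and leave the samples and the other things where they are.

Things in the scene. Friction and masses are not known exactly. Their poses are not given: they have to be found in the camera images.
- dry_box: open aluminium case, fixed to the bench, 100 (x) x 170 (y) x 100 mm high, walls 4 mm; origin at the centre of its underside, z up, its -x side is the front (toward the robot), the hinge is along the top of its +x (far) wall
- cover (a joint): cover angle, rad: 0 shut on the rim, 1.57 upright, 1.75 stop, leaning back. Worn damped hinge, a little stiff: the cover stays by itself from about 1.4 to 1.75; tipped forward below about 1.27 it falls by itself, slowly at first (some 2 to 5 s from 1.2 to 0.5), hitting the rim at 0.48 to 0.7 rad/s if not caught. It weighs about 0.2 kg, about 1 N at the lip
- cover_hinge (a point): point on the hinge line, mid width, 100 mm above the bench; its frame turns with the cover: x from lip to hinge, y along the hinge, z out of the outer face. The cover is 6 mm thick, from this line (inner face) along +z; it is 170 mm wide as far as 100 mm from the hinge. The outer face looks away from the robot while the cover stands open
- cover_lip (a point): middle of the free edge of the lip, on the cover's inner face, 130 mm from the hinge; axes as for cover_hinge. The lip is 80 mm wide and the last 30 mm of the cover; when shut it juts out 30 mm before the front wall, 100 mm above the bench, with free space below
- chip_box_a: larger clear-topped chip box (50x50x18 mm), in the dry box, to be left alone; origin at the centre of its underside
- chip_box_d: smaller clear-topped chip box (44x44x14 mm), in the dry box, to be left alone; origin at the centre of its underside
- vial_a: small vial, 23 mm across, 52 mm tall, beside the dry box, to be left alone; origin at the centre of its underside
- vial_c: small vial, 23 mm across, 52 mm tall, beside the dry box, to be left alone; origin at the centre of its underside
- tape_roll: roll of tape lying flat, 62 mm across, 20 mm high, to be left alone; origin at the centre of its underside
- chip_box_b: clear-topped chip box (50x50x18 mm) outside the dry box, to be left alone; origin at the centre of its underside

How it is judged:
By the outcome, as a careful person would: the job done as asked, in the order asked, and still so for the second after the job is handed in, with the robot touching nothing.
It also fails if it takes over 64 s, if anything falls off the work surface, if the arm or the gripper's body presses on something with over 40 N, if the wrist force passes 120 N, or if a joint passes its speed limit or range.

ROBOT

A 6-joint arm with a two-finger parallel gripper is mounted at the origin on a cart in front of the work surface, level with it; the furniture and walls round the work are solid. World frame = base frame: x ahead of the robot, y to its left, z up, the work surface at z = 0. Lengths are in m, angles in rad, forces in N, time in s.
With the tool pointing down it reaches from about 0.35 to 0.775 m from the base axis. Payload 7.3 kg.
Tool frame: the origin (TCP) lies at the very end of the fingers, on their centre line; the grasp point (between the pads) lies 19 mm behind it; z points along the fingers, y is the line along which they close (so a half turn about z gives the same grasp; the last joint's range is limited). The gripper opens to 92 mm and grips with 3 to 60 N. Pads are 19 mm wide; open, the fingers measure 130 mm over their backs; the gripper's body (75 mm by 190 mm) begins 47 mm behind the grasp point.
Start: joints at [-1.325, 0.342, 1.524, -0, 1.275, -0.146], TCP at [0.2, -0.485, 0.227] pointing down, gripper open.
Joint ranges: [-2.53, 2.53], [-0.77, 2.02], [0.04, 2.7], [-1, 4.14], [0.28, 2.66], [-3.11, 3.11]. Speed limits (rad/s): [2.57, 2.57, 3.14, 3.14, 3.14, 3.14].

INTERFACE

Orientations are given as [roll, pitch, yaw] about the fixed x, y, z axes, in that order (R = Rz(yaw) Ry(pitch) Rx(roll)).
In Python, from cell import robot gives the robot as it stands. The module is installed in compiled form; this text tells all that it offers.
- The arm moves only by the tool arm_command, never from a script. Its argument "moves" is a list of rows, each a list of 3 entries, a list of its own where there are three numbers: the shift along the tool's x, y, z in m, then the turn, a rotation vector about the tool's x, y, z in rad, then the finger opening in m, from 0 to 0.0918. In form: [[[dx, dy, dz], [ax, ay, az], claw], ...]. A call has exactly 5 rows; each row is the pose to reach, as a shift and turn from the pose commanded when the call began, along the tool's axes at that moment; what a row does not reach only later rows make up. A row lasts 1/10 s, in which the tool goes at most 50 mm and 8.59 degrees, less where a joint would pass 70% of its speed; a pose out of reach is approached as far as the arm can. A call with a gripper value outside its range is refused whole. The fingers move at their own pace and stop on an object; "squeeze" is the grip in N (left out, the last holds). Time passes only in rows, so rows that repeat a pose let the fingers close, or fill a call up. It gives the time, the measured TCP pose, the force, the opening and the grip force at its end, in the units of the state.
- robot.observe(): the state, without advancing time (a new reading comes with each control period).
- robot.read_camera(name): name is "side" or "top"; returns the picture (420x560x3 uint8, red, green, blue); there is no depth.
- robot.camera_model(name): a dict with "fx", "fy", "cx", "cy" (pixels), "R" (3x3) and "t" (3): a world point X has camera coordinates R X + t. Camera axes: x right, y down, z forward; pixel columns grow to the right and rows downward; lengths in m; the calibration is good to about 2 mm. A picture is of the moment at which its call begins. camera_model takes no time and is no camera call.
- robot.hand_in(): hands the job in; it is judged then, once.
The state is a dict: "time": time; "qpos": joint angles; "qvel": joint speeds; "joint_efforts": joint torques, N m; "tool_pos": TCP position; "tool_rot": TCP orientation; "contact_force": force on the tool from outside, world axes, zero at the start; "torque": the same for the moment, N m; "opening": finger opening in m; "grip_force": force on a finger pad.
Only numpy, scipy, OpenCV 4.12 (cv2) and the standard library are available. Lean on these libraries where they do the work, as an engineer would, in place of code of your own. Each camera call takes 0.05 s, during which the arm holds its last target. There are 200 camera calls.

## Working session

There is one attempt and no reset: what is moved stays moved. The work goes in short steps, Python scripts to look and compute and a tool call to move; the robot and the scene stay as the last step left them, time stands still between calls to the robot, and variables do not carry over. Pictures are saved under pics/ and viewed, at most 10 in all, crops included, and the job is handed in when it is done.

Besides the shell and the picture viewer there is one more tool, called after "Call:" as a command line: name --argument value ..., lists and objects as JSON in quotes. arm_command: Moves the arm, as the interface text tells. Its arguments: {"type":"object","properties":{"moves":{"type":"array"},"squeeze":{"type":"number"}},"required":["moves"]}

```bash
mkdir -p pics; python3 - <<'E'
from cell import robot
import cv2
for n in("side","top"):
    cv2.imwrite(f"pics/{n}0.png",robot.read_camera(n)[:,:,::-1]); m=robot.camera_model(n); print(n,m)
print(robot.observe())
E
```

```text
side {'fx': 489.77414937968086, 'fy': 489.77414937968086, 'cx': 275.22350054964215, 'cy': 214.64453808588252, 'R': array([[ 0.95074235, -0.30903095, -0.02426635],
       [-0.19243949, -0.52704628, -0.8277616 ],
       [ 0.24301446,  0.79165781, -0.56055497]]), 't': array([-0.56815161,  0.21344338,  0.77152229])}
top {'fx': 471.425930125439, 'fy': 471.425930125439, 'cx': 272.82517114957835, 'cy': 213.1571371008379, 'R': array([[-0.02851208, -0.99958487,  0.00414231],
       [-0.985475  ,  0.0274151 , -0.16759305],
       [ 0.16740991, -0.00886057, -0.98584756]]), 't': array([0.04990122, 0.62490141, 0.97857647])}
{'time': 0.1, 'qpos': array([-1.32500216e+00,  3.42654869e-01,  1.52489512e+00, -2.27885914e-06,
        1.27537888e+00, -1.46006979e-01]), 'qvel': array([-0.00202357, -0.00377299, -0.00120343,  0.0009627 , -0.00014781,
       -0.00089099]), 'joint_efforts': array([ 2.01351693e-03, -4.32003593e+01, -2.44694817e+01,  7.19063985e-02,
        5.26500796e-02, -6.09215317e-05]), 'tool_pos': array([ 0.20040499, -0.48487234,  0.22612271]), 'tool_rot': array([-3.14027033e+00, -1.92248810e-04,  3.91801683e-01]), 'contact_force': array([ 0.36652629, -0.6810169 ,  0.85237627]), 'torque': array([-0.03215664, -0.02309871, -0.03997781]), 'grip_force': 0.0, 'opening': 0.09180071119102087}
```

View pics/side0.png

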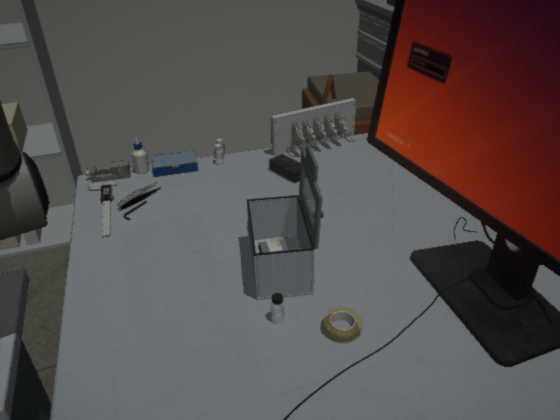

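View pics/top0.png

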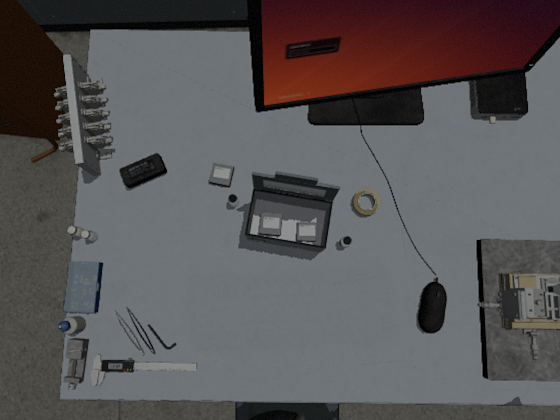

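The side view shows the box around (280,245) with the cover up at (310,195). The top view shows the box at (290,217) and the cover edge at about (295,185), with the tape at (366,202), vials at (347,241) and (233,200), and the monitor beyond row 105. I'll enlarge both views.

```bash
python3 - <<'E'
import cv2,numpy as np
a=cv2.imread("pics/top0.png")[150:260,190:390]; b=cv2.imread("pics/side0.png")[140:350,220:380]
cv2.imwrite("pics/c1.png",cv2.resize(a,None,fx=4,fy=4,interpolation=cv2.INTER_CUBIC))
cv2.imwrite("pics/c2.png",cv2.resize(b,None,fx=2.8,fy=2.8,interpolation=cv2.INTER_CUBIC))
E
```

```text
(no output)
```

View pics/c1.png

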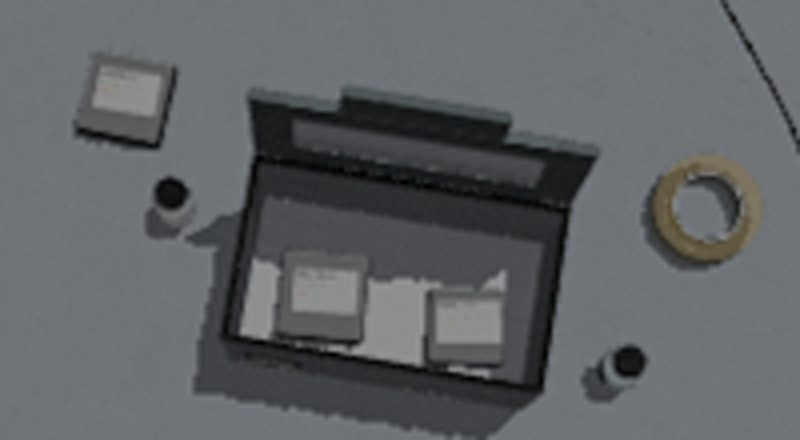

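View pics/c2.png

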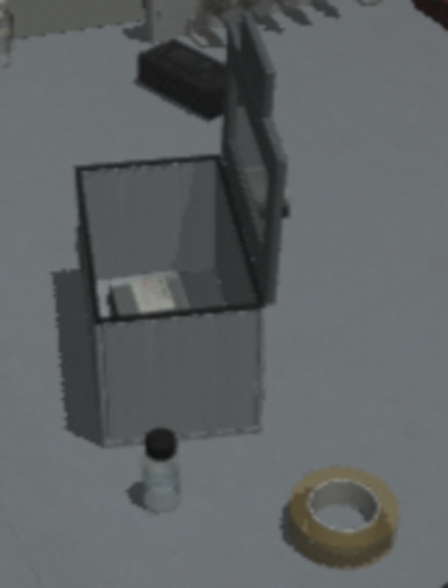

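The crops show the rim corners clearly. In c1 they are front (222,338) and (543,388), and hinge (258,158) and (570,208). The lip edge in c1 runs from (343,97) to (509,124), and the near rim in c2 runs from (98,318) to (262,303).

```bash
cat > h.py <<'E'
import numpy as np
from cell import robot
from scipy.optimize import least_squares
M={n:robot.camera_model(n) for n in("side","top")}
def proj(n,X):
    m=M[n]; c=np.atleast_2d(X)@m["R"].T+m["t"]
    return np.c_[m["fx"]*c[:,0]/c[:,2]+m["cx"],m["fy"]*c[:,1]/c[:,2]+m["cy"]]
def tri(ps,pt,x0=(.6,0,.1)):
    return least_squares(lambda X:np.r_[(proj("side",X)-ps)[0],(proj("top",X)-pt)[0]],x0)
def box(p,L):
    x,y,a=p[:3]; c,s=np.cos(a),np.sin(a)
    return np.asarray(L)@np.array([[c,s,0],[-s,c,0],[0,0,1]])+[x,y,0]
E
python3 - <<'E'
from h import *
T=np.array([(222,338),(543,388),(258,158),(570,208),(343,97),(509,124)])/4+[190,150]
S=np.array([(98,318),(262,303),(78,168),(105,445),(260,430)])/2.8+[220,140]
def res(p):
    th=p[3]; lx,lz=.05-.13*np.cos(th),.1+.13*np.sin(th)
    A=box(p,[(-.05,.085,.1),(-.05,-.085,.1),(.05,.085,.1),(.05,-.085,.1),(lx,.04,lz),(lx,-.04,lz)])
    B=box(p,[(-.05,-.085,.1),(.05,-.085,.1),(-.05,.085,.1),(-.05,-.085,0),(.05,-.085,0)])
    return np.r_[(proj("top",A)-T).ravel(),(proj("side",B)-S).ravel()]
r=least_squares(res,[.6,0,0,1.6]); print(r.x.round(4)); print(r.fun.reshape(-1,2).round(1))
p=r.x
print("hinge",box(p,(.05,0,.1)),"front",box(p,(-.05,0,.1)),"vials")
m=tri((370,140),(257,107)); print("monitor corner",m.x,m.fun)
m=tri((416,247),(425,122)); print("base",m.x,m.fun)
E
```

```text
[ 6.067e-01  3.000e-04 -2.008e-01  1.611e+00]
[[-1.5  0.1]
 [-0.6  1.7]
 [-1.8 -1.4]
 [ 0.  -0.2]
 [-1.1 -0.4]
 [ 0.5  0.2]
 [-0.8  1.5]
 [ 1.9  1.3]
 [-0.6 -0.8]
 [-0.5  1.4]
 [ 1.3  1.2]]
hinge [ 0.65568806 -0.00967904  0.1       ] front [0.55769772 0.01026823 0.1       ] vials
monitor corner [0.80845506 0.05934043 0.19940645] [ 1.37063222 -0.44477589 -0.44384111  1.46386421]
base [ 0.73237793 -0.24965049  0.20264137] [12.98670166 -4.46741829 -6.40688917 19.34721297]
```

Call:
arm_command --moves '[[[0,0,-0.03],[0,0,0],0],[[0,0,-0.06],[0,0,0],0],[[0,0,-0.09],[0,0,0],0],[[0,0,-0.12],[0,0,0],0],[[0,0,-0.14],[0,0,0],0]]'

```text
time: 0.6
tool_pos: [0.2005, -0.4853, 0.3687]
tool_rot: [3.14, 0.0, 0.392]
contact_force: [0.7, 0.1, -0.9]
opening: 0.0567
grip_force: 0.0
```

Call:
arm_command --moves '[[[0.04,-0.025,0],[0,0,-0.1],0],[[0.08,-0.05,0],[0,0,-0.2],0],[[0.12,-0.075,0],[0,0,-0.3],0],[[0.16,-0.1,0],[0,0,-0.4],0],[[0.2,-0.125,0],[0,0,-0.5],0]]'

```text
time: 1.1
tool_pos: [0.3382, -0.2915, 0.3665]
tool_rot: [-3.141, -0.0, 0.895]
contact_force: [0.7, -1.0, -0.1]
opening: 0.0163
grip_force: 0.0
```

Call:
arm_command --moves '[[[0.045,-0.002,0],[0,0,-0.1],0],[[0.09,-0.004,0],[0,0,-0.2],0],[[0.135,-0.006,0],[0,0,-0.3],0],[[0.18,-0.008,0],[0,0,-0.4],0],[[0.225,-0.01,0],[0,0,-0.48],0]]'

```text
time: 1.6
tool_pos: [0.4718, -0.1101, 0.3665]
tool_rot: [-3.141, 0.0, 1.376]
contact_force: [1.3, -0.8, 0.3]
opening: 0.0004
grip_force: 0.0
```

```bash
cat >> h.py <<'E'
H=np.array([.6557,-.0097,.1]); U=np.array([np.cos(.2),-np.sin(.2),0]); V=np.array([np.sin(.2),np.cos(.2),0])
from scipy.spatial.transform import Rotation as Ro
def st():
    o=robot.observe(); d=o["tool_pos"]-H; R=Ro.from_euler("xyz",o["tool_rot"]).as_matrix()
    z=R[:,2]; tau=np.degrees(np.arctan2(-z[2],z@U))
    print("t",round(o["time"],2),"s,v,z",np.round([d@U,d@V,d[2]],4),"tau",tau.round(1),"yTilt",np.round([R[:,0]@U,R[2,0]],3),"q",o["qpos"].round(3),"F",o["contact_force"].round(1),"op",o["opening"].round(3))
    return o,R,d
def togo(s,z,v=0):
    o,R,d=st(); w=(s*U+v*V+z*np.array([0,0,1]))-d; print("shift",(R.T@w).round(4))
E
python3 -c "
from h import *
togo(-.10,.27)"
```

```text
Traceback (most recent call last):
  File "h.py", line 21, in togo
    o,R,d=st(); w=(s*U+v*V+z*np.array([0,0,1]))-d; print("shift",(R.T@w).round(4))
          ~~^^
  File "h.py", line 18, in st
    print("t",round(o["time"],2),"s,v,z",np.round([d@U,d@V,d[2]],4),"tau",tau.round(1),"yTilt",np.round([R[:,0]@U,R[2,0]],3),"q",o["qpos"].round(3),"F",o["contact_force"].round(1),"op",o["opening"].round(3))
                                                                                                                                                                                         ^^^^^^^^^^^^^^^^^^
AttributeError: 'float' object has no attribute 'round'
```

```bash
sed -i 's/,"op",o\["opening"\].round(3)//' h.py
python3 -c "
from h import *
togo(-.05,.27)"
```

```text
t 1.6 s,v,z [-0.1603 -0.135   0.2665] tau 90.0 yTilt [-0.005 -0.   ] q [-0.388  0.194  1.346 -0.     1.601 -0.193] F [ 1.3 -0.8  0.3]
shift [ 0.1344  0.111  -0.0036]
```

Call:
arm_command --moves '[[[0.027,0.022,0],[-0.1,0,0],0],[[0.054,0.044,0],[-0.2,0,0],0],[[0.081,0.066,0],[-0.3,0,0],0],[[0.108,0.088,0],[-0.4,0,0],0],[[0.135,0.111,0],[-0.52,0,0],0]]'

```text
time: 2.1
tool_pos: [0.6077, -0.0005, 0.3671]
tool_rot: [2.617, -0.001, 1.372]
contact_force: [0.0, -0.5, -0.4]
opening: 0.0005
grip_force: 0.0
```

```bash
python3 -c "
from h import *
togo(.060,.20)"
```

```text
t 2.1 s,v,z [-0.0488 -0.0005  0.2671] tau 59.9 yTilt [-0.001  0.001] q [-0.102  0.143  1.52  -0.059  0.956  0.118] F [ 0.  -0.5 -0.4]
shift [0.0003 0.0606 0.1126]
```

Call:
arm_command --moves '[[[0,0.02,0.038],[0,0,0],0],[[0,0.04,0.075],[0,0,0],0],[[0,0.06,0.113],[0,0,0],0],[[0,0.041,0.146],[0,0,0],0],[[0,0.023,0.178],[0,0,0],0]]'

```text
time: 2.6
tool_pos: [0.7132, -0.0232, 0.2212]
tool_rot: [2.623, 0.0, 1.372]
contact_force: [-1.2, -0.7, 0.2]
opening: 0.0004
grip_force: 0.0
```

```bash
python3 - <<'E'
from h import *
import cv2
a=robot.read_camera("side")[100:310,200:410,::-1]; b=robot.read_camera("top")[110:260,190:390,::-1]
cv2.imwrite("pics/k1.png",np.hstack([cv2.resize(a,(400,400)),cv2.resize(b,(400,300)) if 0 else cv2.copyMakeBorder(cv2.resize(b,(400,300)),0,100,0,0,0)]))
togo(.0,.1235)
E
```

```text
t 2.7 s,v,z [ 0.0553 -0.0021  0.1157] tau 61.0 yTilt [-0.001 -0.001] q [-0.123  0.447  1.509 -0.06   0.682  0.113] F [-0.4 -0.8 -1.1]
shift [ 0.0021 -0.0446 -0.0336]
```

View pics/k1.png

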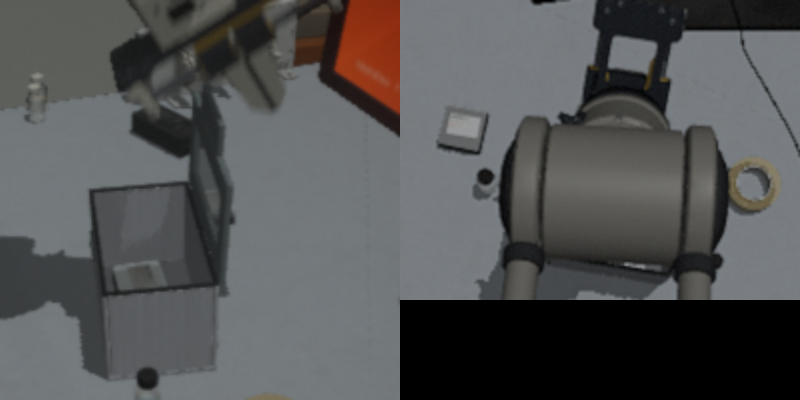

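The side half of the picture shows the closed fingers at about (265,105), behind the cover's lip at (205,90), with the cover still upright. Next I push it forward.

Call:
arm_command --moves '[[[0,-0.008,-0.004],[0,0,0],0],[[0,-0.015,-0.008],[0,0,0],0],[[0,-0.022,-0.012],[0,0,0],0],[[0,-0.028,-0.016],[0,0,0],0],[[0,-0.034,-0.019],[0,0,0],0]]'

```text
time: 3.2
tool_pos: [0.6749, -0.0152, 0.2257]
tool_rot: [2.617, -0.0, 1.372]
contact_force: [0.6, -0.6, 2.0]
opening: 0.0002
grip_force: 1.0
```

```bash
python3 - <<'E'
from h import *
togo(-.015,.118)
E
```

```text
t 3.2 s,v,z [ 0.0199 -0.0016  0.1257] tau 60.0 yTilt [-0.001  0.   ] q [-0.117  0.371  1.609 -0.069  0.64   0.126] F [ 0.6 -0.6  2. ]
shift [ 0.0016 -0.0341 -0.0108]
```

Call:
arm_command --moves '[[[0,-0.005,-0.001],[0,0,0],0],[[0,-0.01,-0.003],[0,0,0],0],[[0,-0.015,-0.005],[0,0,0],0],[[0,-0.02,-0.007],[0,0,0],0],[[0,-0.025,-0.009],[0,0,0],0]]'

```text
time: 3.7
tool_pos: [0.6483, -0.01, 0.218]
tool_rot: [2.623, 0.0, 1.372]
contact_force: [0.1, 0.0, -0.3]
opening: 0.0005
grip_force: 0.2
```

```bash
python3 - <<'E'
from h import *
import cv2
im=robot.read_camera("side"); cv2.imwrite("pics/s2.png",im[:,:,::-1])
o=im[100:320,200:420,::-1].copy()
o=cv2.resize(o,None,fx=2.7,fy=2.7,interpolation=cv2.INTER_CUBIC)
p=[.6067,.0003,-.2008]
for th,c in((1.2,(0,0,255)),(1.3,(0,255,0)),(1.4,(255,0,0))):
    P=[(.05-r*np.cos(th),y,.1+r*np.sin(th)) for r,y in((0,-.085),(.1,-.085),(.1,-.04),(.13,-.04),(.13,.04))]
    q=((proj("side",box(p,P))-[200,100])*2.7).astype(np.int32)
    cv2.polylines(o,[q],False,c,1)
cv2.imwrite("pics/k2.png",o)
togo(-.015,.118)
E
```

```text
t 3.75 s,v,z [-0.008  -0.0017  0.1177] tau 60.3 yTilt [-0.001 -0.   ] q [-0.112  0.334  1.686 -0.076  0.606  0.138] F [-1.   1.  -0.2]
shift [ 0.0017 -0.0059 -0.0038]
```

View pics/k2.png

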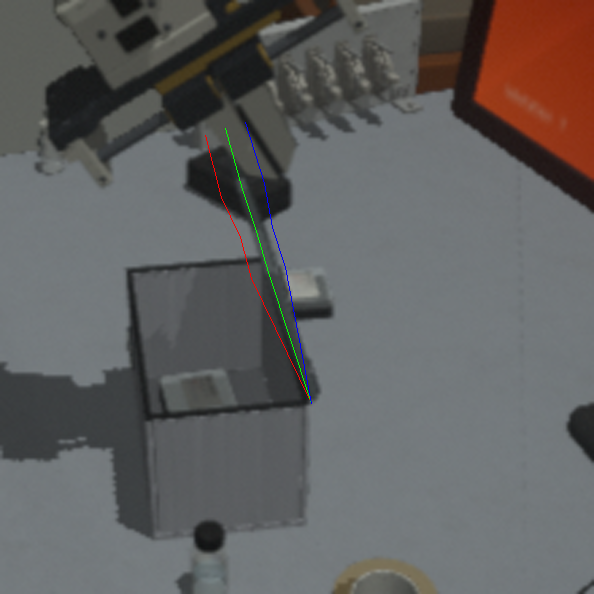

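The picture shows the cover edge-on between the 1.3 (green) and 1.4 (blue) overlay lines at about (275,255), so it's near 1.33 rad. I'll push a little further.

Call:
arm_command --moves '[[[0,-0.004,-0.001],[0,0,0],0],[[0,-0.008,-0.003],[0,0,0],0],[[0,-0.012,-0.004],[0,0,0],0],[[0,-0.015,-0.005],[0,0,0],0],[[0,-0.018,-0.006],[0,0,0],0]]'

```text
time: 4.25
tool_pos: [0.6305, -0.0064, 0.2148]
tool_rot: [2.622, 0.0, 1.372]
contact_force: [-0.6, 0.5, 0.3]
opening: 0.0004
grip_force: 0.1
```

Call:
arm_command --moves '[[[0,0.015,0],[0,0,0],0],[[0,0.04,-0.043],[0,0,0],0],[[0,-0.001,-0.07],[0,0,0],0],[[0,-0.048,-0.085],[0,0,0],0],[[0,-0.075,-0.082],[0,0,0],0]]'

```text
time: 4.75
tool_pos: [0.5243, 0.0151, 0.2494]
tool_rot: [2.62, -0.0, 1.372]
contact_force: [0.0, -0.5, -0.9]
opening: 0.0004
grip_force: 0.0
```

```bash
cat > ov.py <<'E'
from h import *
import cv2
def ov(name,ths):
    im=robot.read_camera("side"); o=im[100:320,160:400,::-1].copy()
    o=cv2.resize(o,None,fx=2.7,fy=2.7,interpolation=cv2.INTER_CUBIC)
    p=[.6067,.0003,-.2008]
    for th,c in zip(ths,((0,0,255),(0,255,0),(255,0,0))):
        P=[(.05-r*np.cos(th),y,.1+r*np.sin(th)) for r,y in((0,-.085),(.1,-.085),(.1,-.04),(.13,-.04),(.13,.04))]
        cv2.polylines(o,[((proj("side",box(p,P))-[160,100])*2.7).astype(np.int32)],False,c,1)
    cv2.imwrite(f"pics/{name}.png",o)
E
python3 - <<'E'
from ov import *
ov("k3",(1.0,1.2,1.4)); togo(-.080,.0705)
E
```

```text
t 4.8 s,v,z [-0.1376 -0.0019  0.1452] tau 60.6 yTilt [-0.002 -0.001] q [-0.081  0.078  1.937 -0.1    0.618  0.184] F [-4.5  1.3 -3.8]
shift [0.0019 0.0135 0.0933]
```

View pics/k3.png

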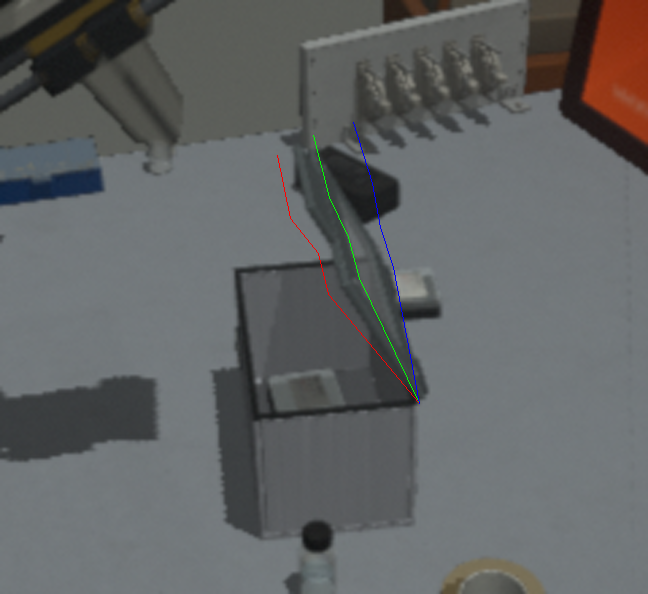

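The cover stands at about 1.15–1.2 rad, just left of the green line, and the fingers are now in front of it at about (160,130). I'll insert for the catch.

Call:
arm_command --moves '[[[0,0.005,0.035],[0,0,0],0],[[0,0.01,0.065],[0,0,0],0],[[0,0.013,0.093],[0,0,0],0],[[0,0.013,0.093],[0,0,0],0],[[0,0.013,0.093],[0,0,0],0]]'

```text
time: 5.3
tool_pos: [0.5831, 0.0031, 0.1743]
tool_rot: [2.623, 0.0, 1.372]
contact_force: [-0.9, 0.4, -0.5]
opening: 0.0003
grip_force: 0.0
```

```bash
python3 - <<'E'
from ov import *
ov("k4",(.8,.9,1.0)); st()
E
```

```text
t 5.35 s,v,z [-0.0735 -0.0018  0.0752] tau 60.2 yTilt [-0.001 -0.   ] q [-0.099  0.281  1.908 -0.118  0.437  0.195] F [-0.6  0.5  0.9]
```

Call:
arm_command --moves '[[[0,0,0],[0,0,0],0],[[0,0,0],[0,0,0],0],[[0,0,0],[0,0,0],0],[[0,0,0],[0,0,0],0],[[0,0,0],[0,0,0],0]]'

```text
time: 5.85
tool_pos: [0.5835, 0.0031, 0.1749]
tool_rot: [2.621, 0.0, 1.372]
contact_force: [-0.5, 0.3, -0.4]
opening: 0.0003
grip_force: 0.1
```

Call:
arm_command --moves '[[[0,0,0],[0,0,0],0],[[0,0,0],[0,0,0],0],[[0,0,0],[0,0,0],0],[[0,0,0],[0,0,0],0],[[0,0,0],[0,0,0],0]]'

```text
time: 6.35
tool_pos: [0.5834, 0.0031, 0.1745]
tool_rot: [2.622, 0.0, 1.372]
contact_force: [-0.8, 0.6, -0.2]
opening: 0.0005
grip_force: 0.1
```

```bash
python3 - <<'E'
from ov import *
ov("k5",(.8,.9,1.0)); st()
E
```

```text
t 6.4 s,v,z [-0.0733 -0.0018  0.0745] tau 60.2 yTilt [-0.001 -0.   ] q [-0.099  0.283  1.908 -0.118  0.436  0.195] F [1.1 0.5 0.3]
```

View pics/k5.png

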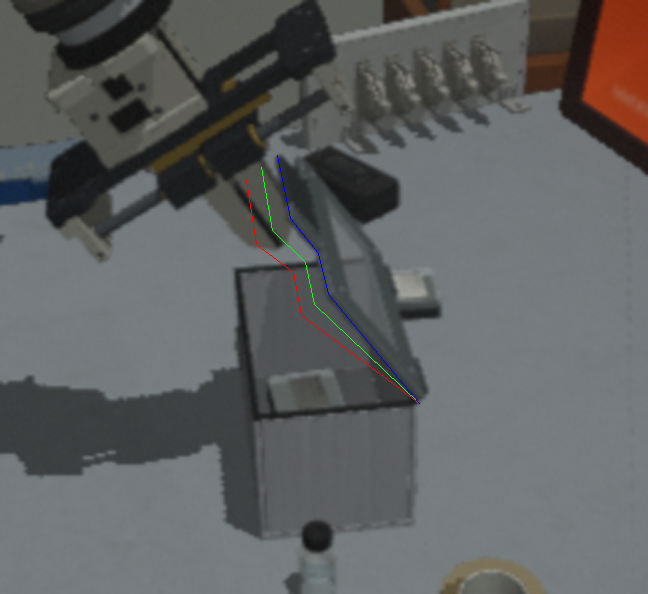

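The cover is at about 1.05 rad, just right of the blue line, and still settling onto the finger. I'll wait.

Call:
arm_command --moves '[[[0,0,0],[0,0,0],0],[[0,0,0],[0,0,0],0],[[0,0,0],[0,0,0],0],[[0,0,0],[0,0,0],0],[[0,0,0],[0,0,0],0]]'

```text
time: 6.9
tool_pos: [0.5834, 0.0031, 0.1745]
tool_rot: [2.622, 0.0, 1.372]
contact_force: [-0.1, 0.5, 0.1]
opening: 0.0001
grip_force: 0.1
```

```bash
cat > cmp.py <<'E'
from h import *
import cv2,os
def frame(): return robot.read_camera("side")[100:320,160:400].astype(np.float32)
def chk():
    f=frame(); 
    if os.path.exists("last.npy"):
        d=np.abs(f-np.load("last.npy")).max(2)[60:,90:160]; print("changed px",(d>25).sum())
    np.save("last.npy",f)
E
python3 -c "
from cmp import *
chk();st()"
```

```text
t 6.95 s,v,z [-0.0734 -0.0018  0.0745] tau 60.2 yTilt [-0.001 -0.   ] q [-0.099  0.283  1.908 -0.118  0.435  0.195] F [-0.4 -0.3 -0. ]
```

Call:
arm_command --moves '[[[0,0,0],[0,0,0],0],[[0,0,0],[0,0,0],0],[[0,0,0],[0,0,0],0],[[0,0,0],[0,0,0],0],[[0,0,0],[0,0,0],0]]'

```text
time: 7.45
tool_pos: [0.5835, 0.0031, 0.1745]
tool_rot: [2.622, 0.0, 1.372]
contact_force: [0.7, 1.0, -0.2]
opening: 0.0004
grip_force: 0.2
```

```bash
python3 -c "
from cmp import *
chk();st()"
```

```text
changed px 0
t 7.5 s,v,z [-0.0734 -0.0018  0.0745] tau 60.2 yTilt [-0.001 -0.   ] q [-0.099  0.283  1.908 -0.119  0.436  0.195] F [ 0.5 -0.1 -0.2]
```

Call:
arm_command --moves '[[[0,0,0],[0,0,0],0],[[0,0,0],[0,0,0],0],[[0,0,0],[0,0,0],0],[[0,0,0],[0,0,0],0],[[0,0,0],[0,0,0],0]]'

```text
time: 8.0
tool_pos: [0.5834, 0.0031, 0.1745]
tool_rot: [2.622, 0.0, 1.372]
contact_force: [-1.0, 1.3, -0.2]
opening: 0.0005
grip_force: 0.2
```

```bash
python3 -c "
from cmp import *
chk();st()
from ov import ov
ov('k6',(.8,.9,1.0))"
```

```text
changed px 0
t 8.05 s,v,z [-0.0734 -0.0018  0.0746] tau 60.2 yTilt [-0.001 -0.   ] q [-0.099  0.283  1.908 -0.118  0.435  0.195] F [ 0.4  0.8 -0.7]
```

View pics/k6.png

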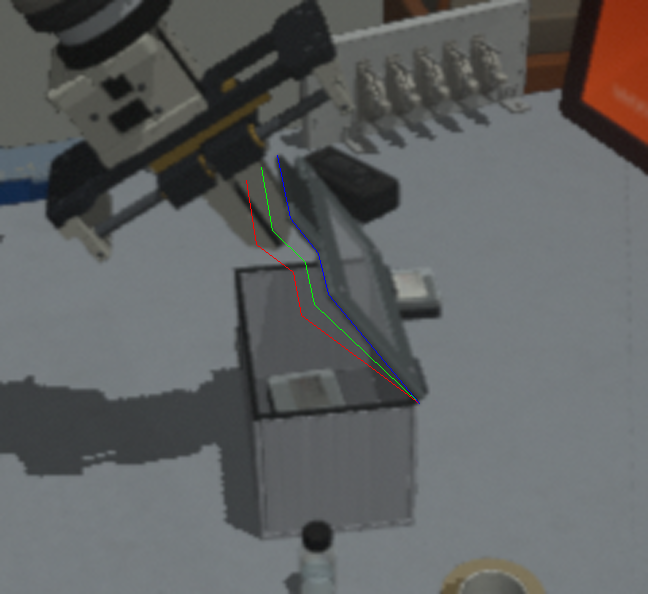

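The picture is unchanged over a second, so the cover is at rest on the finger at about 1.03 rad. Next I check the joint margins for lowering and compute the path.

```bash
cat > kin.py <<'E'
import numpy as np
from scipy.optimize import least_squares
D=np.array([(.3427,1.5249,1.2754,.5246,.2261),(.194,1.346,1.601,.4845,.3665),(.143,1.52,.956,.6077,.3671),(.447,1.509,.682,.7105,.2157),(.371,1.609,.64,.675,.2257),(.334,1.686,.606,.6483,.2177),(.078,1.937,.618,.5243,.2452),(.283,1.908,.436,.5835,.1745)])
def fk(p,q2,q3,q5):
    A=q2+q3;B=A+q5
    return np.array([p[4]+p[0]*np.sin(q2)+p[1]*np.sin(A)+p[2]*np.sin(B),p[3]+p[0]*np.cos(q2)+p[1]*np.cos(A)+p[2]*np.cos(B)])
f=lambda p:(fk(p,*D[:,:3].T)-D[:,3:].T).ravel()
r=least_squares(f,[.35,.35,.2,.3,0]); P=r.x; print(P.round(3),"err",np.abs(r.fun).max().round(4))
def pose(th,tau,t=.025,d=-.005):
    u=np.array([np.cos(tau),-np.sin(tau)]);n=np.array([np.sin(tau),np.cos(tau)])
    lip=np.array([-.13*np.cos(th)+d,.13*np.sin(th)])
    return lip+t*u-.019*n
def ik(s,z,tau):
    tgt=np.r_[.6557*1.0+s*.98,.1+z]
    g=lambda q:np.r_[fk(P,*q)-tgt,(q.sum()-np.pi/2-tau)*.3]
    k=least_squares(g,[.4,1.9,.4]); return k.x,np.abs(k.fun).max()
if __name__=="__main__":
    for th in(1.03,.8,.5,.25,0):
        for tau in(60,50,45,40):
            s=pose(th,np.radians(tau)); q,e=ik(*s,np.radians(tau)); print(th,tau,s.round(4),q.round(2),e.round(4))
E
python3 kin.py
```

```text
[0.475 0.371 0.293 0.184 0.016] err 0.0104
1.03 60 [-0.0759  0.0803] [0.24 1.93 0.44] 0.0
1.03 50 [-0.0704  0.0801] [0.22 2.07 0.16] 0.0
1.03 45 [-0.0677  0.0803] [0.22 2.13 0.01] 0.0
1.03 40 [-0.065   0.0808] [ 0.23  2.19 -0.15] 0.0
0.8 60 [-0.0995  0.0621] [0.23 2.02 0.37] 0.0
0.8 50 [-0.0941  0.0619] [0.21 2.15 0.08] 0.0
0.8 45 [-0.0913  0.0621] [ 0.21  2.21 -0.07] 0.0
0.8 40 [-0.0886  0.0626] [ 0.23  2.27 -0.23] 0.0
0.5 60 [-0.123   0.0312] [0.23 2.12 0.26] 0.0
0.5 50 [-0.1176  0.031 ] [ 0.23  2.25 -0.03] 0.0
0.5 45 [-0.1148  0.0312] [ 0.24  2.31 -0.19] 0.0
0.5 40 [-0.1121  0.0317] [ 0.26  2.36 -0.36] 0.0
0.25 60 [-0.1349  0.001 ] [0.27 2.19 0.16] 0.0
0.25 50 [-0.1294  0.0008] [ 0.28  2.31 -0.15] 0.0
0.25 45 [-0.1267  0.001 ] [ 0.3   2.37 -0.31] 0.0
0.25 40 [-0.124   0.0015] [ 0.33  2.42 -0.49] 0.0
0 60 [-0.139  -0.0312] [0.33 2.23 0.05] 0.0
0 50 [-0.1335 -0.0314] [ 0.36  2.35 -0.26] 0.0
0 45 [-0.1308 -0.0311] [ 0.39  2.41 -0.44] 0.0
0 40 [-0.1281 -0.0306] [ 0.43  2.46 -0.62] 0.0
```

```bash
cat > plan.py <<'E'
from kin import *
ths=[1.03,.92,.80,.68,.56,.45,.34,.25,.17,.10,.04,-.02,-.08,-.12]
tauf=lambda th:np.radians(np.interp(th,[0,.25,.5,.8,1.03],[72,67.5,63.5,61,60]))
prev=None
for th in ths:
    tau=tauf(th); p=pose(th,tau,.031); q,e=ik(*p,tau)
    if prev is not None:
        d=p-prev[0]; t0=prev[1]
        print(th,"dy %.4f dz %.4f ax %.4f"%(d@[np.sin(t0),np.cos(t0)],d@[np.cos(t0),-np.sin(t0)],tau-t0),"pose",p.round(4),np.degrees(tau).round(1),"q5 %.2f"%q[2])
    prev=(p,tau)
E
python3 plan.py
```

```text
[0.475 0.371 0.293 0.184 0.016] err 0.0104
0.92 dy -0.0145 dz 0.0009 ax 0.0083 pose [-0.085   0.0671] 60.5 q5 0.41
0.8 dy -0.0156 dz 0.0029 ax 0.0091 pose [-0.0972  0.0569] 61.0 q5 0.39
0.68 dy -0.0153 dz 0.0046 ax 0.0175 pose [-0.1083  0.0455] 62.0 q5 0.37
0.56 dy -0.0145 dz 0.0066 ax 0.0175 pose [-0.118   0.0328] 63.0 q5 0.36
0.45 dy -0.0125 dz 0.0076 ax 0.0227 pose [-0.1257  0.0204] 64.3 q5 0.35
0.34 dy -0.0116 dz 0.0089 ax 0.0307 pose [-0.1323  0.0073] 66.1 q5 0.36
0.25 dy -0.0084 dz 0.0084 ax 0.0251 pose [-0.1366 -0.0037] 67.5 q5 0.36
0.17 dy -0.0067 dz 0.0081 ax 0.0251 pose [-0.1397 -0.0138] 68.9 q5 0.37
0.1 dy -0.0051 dz 0.0075 ax 0.0220 pose [-0.1417 -0.0226] 70.2 q5 0.37
0.04 dy -0.0037 dz 0.0068 ax 0.0188 pose [-0.1429 -0.0303] 71.3 q5 0.38
-0.02 dy -0.0030 dz 0.0071 ax 0.0126 pose [-0.1435 -0.038 ] 72.0 q5 0.38
-0.08 dy -0.0020 dz 0.0075 ax 0.0000 pose [-0.1431 -0.0457] 72.0 q5 0.35
-0.12 dy -0.0011 dz 0.0051 ax 0.0000 pose [-0.1426 -0.0509] 72.0 q5 0.34
```

Call:
arm_command --moves '[[[0,-0.003,0],[0.002,0,0],0],[[0,-0.006,0],[0.003,0,0],0],[[0,-0.009,0.001],[0.005,0,0],0],[[0,-0.012,0.001],[0.006,0,0],0],[[0,-0.0145,0.001],[0.008,0,0],0]]'

```text
time: 8.6
tool_pos: [0.5712, 0.0056, 0.1662]
tool_rot: [2.63, 0.0, 1.372]
contact_force: [0.1, -0.1, 0.9]
opening: 0.0005
grip_force: 0.0
```

Call:
arm_command --moves '[[[0,-0.003,0.001],[0.002,0,0],0],[[0,-0.006,0.001],[0.004,0,0],0],[[0,-0.009,0.002],[0.006,0,0],0],[[0,-0.012,0.002],[0.008,0,0],0],[[0,-0.0155,0.003],[0.009,0,0],0]]'

```text
time: 9.1
tool_pos: [0.5597, 0.0079, 0.1563]
tool_rot: [2.638, 0.0, 1.372]
contact_force: [0.6, -0.5, -1.0]
opening: 0.0004
grip_force: 0.0
```

Call:
arm_command --moves '[[[0,-0.003,0.001],[0.004,0,0],0],[[0,-0.006,0.002],[0.007,0,0],0],[[0,-0.009,0.003],[0.01,0,0],0],[[0,-0.012,0.004],[0.014,0,0],0],[[0,-0.0155,0.0045],[0.018,0,0],0]]'

```text
time: 9.6
tool_pos: [0.5485, 0.0102, 0.1447]
tool_rot: [2.657, 0.0, 1.372]
contact_force: [-0.6, -0.3, -0.3]
opening: 0.0004
grip_force: 0.0
```

Call:
arm_command --moves '[[[0,-0.003,0.001],[0.004,0,0],0],[[0,-0.006,0.003],[0.007,0,0],0],[[0,-0.009,0.004],[0.01,0,0],0],[[0,-0.012,0.005],[0.014,0,0],0],[[0,-0.0145,0.0065],[0.018,0,0],0]]'

```text
time: 10.1
tool_pos: [0.5388, 0.0121, 0.1321]
tool_rot: [2.675, 0.0, 1.372]
contact_force: [-1.0, -0.9, 0.5]
opening: 0.0003
grip_force: 0.2
```

```bash
python3 - <<'E'
from ov import *
ov("k7",(.45,.55,.65)); o=st()
im=cv2.imread("pics/k7.png"); p=[.6067,.0003,-.2008]
# dark-side edge search omitted
E
```

```text
t 10.15 s,v,z [-0.1193 -0.0019  0.0317] tau 63.3 yTilt [-0.001 -0.   ] q [-0.091  0.292  2.024 -0.137  0.365  0.225] F [-0.3 -0.4  0.1]
```

View pics/k7.png

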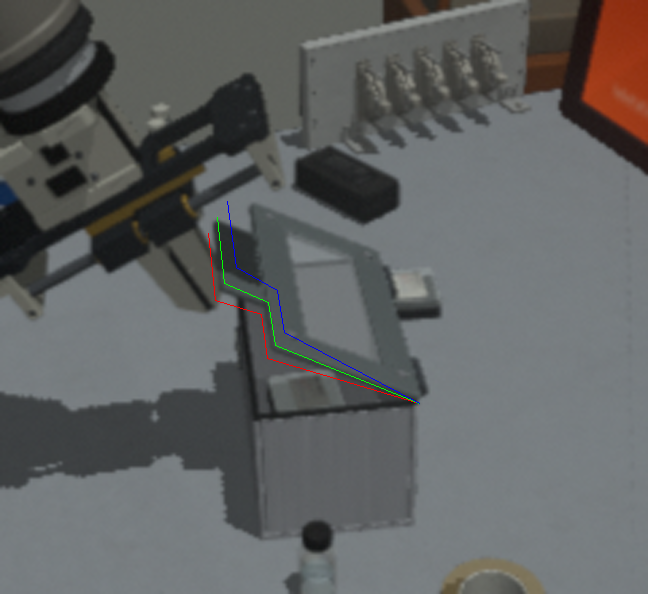

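The cover is at about 0.55 rad, on the green line, with its lip resting on the finger at about (215,250). That matches the plan, so I carry on lowering.

Call:
arm_command --moves '[[[0,-0.0025,0.0015],[0.005,0,0],0],[[0,-0.005,0.003],[0.009,0,0],0],[[0,-0.0075,0.0045],[0.014,0,0],0],[[0,-0.01,0.006],[0.018,0,0],0],[[0,-0.0125,0.0075],[0.023,0,0],0]]'

```text
time: 10.65
tool_pos: [0.5313, 0.0136, 0.1198]
tool_rot: [2.698, 0.0, 1.372]
contact_force: [-0.1, 1.0, -0.5]
opening: 0.0003
grip_force: 0.1
```

Call:
arm_command --moves '[[[0,-0.0023,0.0018],[0.006,0,0],0],[[0,-0.0046,0.0036],[0.012,0,0],0],[[0,-0.007,0.0053],[0.018,0,0],0],[[0,-0.0093,0.007],[0.024,0,0],0],[[0,-0.0116,0.009],[0.031,0,0],0]]'

```text
time: 11.15
tool_pos: [0.5248, 0.0149, 0.1067]
tool_rot: [2.729, 0.0, 1.372]
contact_force: [-1.1, -0.3, -0.1]
opening: 0.0003
grip_force: 0.1
```

Call:
arm_command --moves '[[[0,-0.0017,0.0017],[0.005,0,0],0],[[0,-0.0034,0.0034],[0.01,0,0],0],[[0,-0.005,0.005],[0.015,0,0],0],[[0,-0.0067,0.0067],[0.02,0,0],0],[[0,-0.0084,0.0084],[0.025,0,0],0]]'

```text
time: 11.65
tool_pos: [0.5206, 0.0158, 0.0957]
tool_rot: [2.754, 0.0, 1.372]
contact_force: [0.3, -0.5, -0.3]
opening: 0.0003
grip_force: 0.2
```

Call:
arm_command --moves '[[[0,-0.0013,0.0016],[0.005,0,0],0],[[0,-0.0026,0.0032],[0.01,0,0],0],[[0,-0.004,0.0048],[0.015,0,0],0],[[0,-0.0053,0.0064],[0.02,0,0],0],[[0,-0.0066,0.008],[0.025,0,0],0]]'

```text
time: 12.15
tool_pos: [0.5176, 0.0164, 0.0858]
tool_rot: [2.779, 0.0, 1.372]
contact_force: [0.3, 0.1, -0.6]
opening: 0.0001
grip_force: 0.2
```

```bash
cat > fit.py <<'E'
from h import *
import cv2
def ang():
    # cover angle from near-side lower edge: scan gradients along model edge (hinge->100mm, y=-.085 side, inner edge)
    im=cv2.GaussianBlur(cv2.cvtColor(robot.read_camera("side"),cv2.COLOR_RGB2GRAY),(3,3),0).astype(np.float32)
    p=[.6067,.0003,-.2008]; ths=np.arange(-.1,.71,.01); out=[]
    for th in ths:
        r=np.linspace(.04,.098,40); rr=lambda o:proj("side",box(p,np.c_[.05-r*np.cos(th)+o*np.sin(th),np.full(40,-.085),.1+r*np.sin(th)+o*np.cos(th)])).astype(np.float32)
        S=lambda q:cv2.remap(im,q[:,:1].copy(),q[:,1:].copy(),cv2.INTER_LINEAR).mean()
        out.append(S(rr(.003)))
    o=np.array(out); print("profile from -.1 step .05:",o[::5].round(0).astype(int))
E
python3 -c "
from fit import *
ang()
F=[]
for i in range(3): robot.read_camera('side'); F.append(robot.observe()['contact_force'])
print(np.mean(F,0)); st()"
```

```text
profile from -.1 step .05: [ 90  65  43  62  84  91  91  91  94 102 110 115 118 121 123 123 122]
[-0.99061078  0.22506867 -0.96808123]
t 12.35 s,v,z [-0.1407 -0.0019 -0.0142] tau 69.2 yTilt [-0.001 -0.   ] q [-0.093  0.366  2.039 -0.102  0.378  0.194] F [-1.2  0.3 -1.4]
```

Call:
arm_command --moves '[[[0,-0.001,0.0015],[0.004,0,0],0],[[0,-0.002,0.003],[0.009,0,0],0],[[0,-0.003,0.0045],[0.013,0,0],0],[[0,-0.004,0.006],[0.018,0,0],0],[[0,-0.005,0.0075],[0.022,0,0],0]]'

```text
time: 12.85
tool_pos: [0.5158, 0.0168, 0.0771]
tool_rot: [2.8, 0.0, 1.372]
contact_force: [-0.2, -0.2, -0.3]
opening: 0.0009
grip_force: 0.0
```

```bash
cat > ff.py <<'E'
from fit import *
import cv2
fs=[];F=[]
for i in range(4): fs.append(robot.read_camera('side')); F.append(robot.observe()['contact_force'])
np.save("cur.npy",fs[-1]); print("F",np.mean(F,0).round(2)); st()
# lip near corner: column of grey values in image along vertical line through predicted lip corners
p=[.6067,.0003,-.2008]
g=cv2.cvtColor(fs[-1],cv2.COLOR_RGB2GRAY)
for r,y in((.098,-.085),(.127,-.037)):
    for th in(0,.1,.2):
        q=proj("side",box(p,[(.05-r*np.cos(th),y,.1+r*np.sin(th))]))[0]; print(r,th,q.round(1))
    c,ro=int(round(q[0]+1)),int(q[1]); print("col",c,"rows",ro-8,"..",g[ro-8:ro+30,c])
E
python3 ff.py
```

```text
F [0.09 0.12 0.17]
t 13.05 s,v,z [-0.1425 -0.0019 -0.0229] tau 70.5 yTilt [-0.001 -0.   ] q [-0.094  0.384  2.034 -0.093  0.385  0.185] F [-0.2  0.4  0.1]
0.098 0 [255.4 254.9]
0.098 0.1 [255.4 250.1]
0.098 0.2 [256.1 245.2]
col 257 rows 237 .. [89 89 90 89 88 89 88 92 93 90 90 91 91 91 94 79 59 43 77 88 92 88 91 90
 90 90 89 87 86 80 79 80 80 80 82 83 85 83]
0.127 0 [236.  238.8]
0.127 0.1 [235.9 232.7]
0.127 0.2 [236.5 226.5]
col 237 rows 218 .. [ 48  47  47  47  47  46  47  46  48  45  46  47  52  77  85  87  85  86
  89  78  65  90 118 125 124 124 125 125 122  97  73  67  67  66  66  66
  66  67]
```

Call:
arm_command --moves '[[[0,-0.0007,0.0013],[0.003,0,0],0],[[0,-0.0014,0.0027],[0.006,0,0],0],[[0,-0.002,0.004],[0.009,0,0],0],[[0,-0.003,0.0055],[0.013,0,0],0],[[0,-0.0037,0.0068],[0.016,0,0],0]]'

```text
time: 13.55
tool_pos: [0.5144, 0.017, 0.0693]
tool_rot: [2.817, 0.0, 1.372]
contact_force: [0.1, 0.4, -0.1]
opening: 0.0003
grip_force: 0.0
```

```bash
python3 ff.py
```

```text
F [-0.08  0.4   0.06]
t 13.75 s,v,z [-0.1437 -0.0019 -0.0305] tau 71.4 yTilt [-0.001 -0.   ] q [-0.095  0.4    2.031 -0.088  0.388  0.18 ] F [0.5 0.1 0.2]
0.098 0 [255.4 254.9]
0.098 0.1 [255.4 250.1]
0.098 0.2 [256.1 245.2]
col 257 rows 237 .. [89 89 89 90 89 88 89 91 92 90 90 91 90 93 94 81 59 44 77 87 92 88 90 91
 91 90 89 88 87 80 79 80 81 80 82 83 86 84]
0.127 0 [236.  238.8]
0.127 0.1 [235.9 232.7]
0.127 0.2 [236.5 226.5]
col 237 rows 218 .. [ 48  47  48  47  46  47  47  47  47  45  47  47  51  77  85  86  85  86
  89  79  66  90 119 125 125 126 124 126 124 100  74  67  66  66  65  66
  67  67]
```

Call:
arm_command --moves '[[[0,-0.003,-0.001],[0,0,0],0],[[0,-0.01,-0.0035],[0,0,0],0],[[0,-0.024,-0.008],[0,0,0],0],[[0,-0.042,-0.014],[0.06,0,0],0],[[0,-0.062,-0.021],[0.16,0,0],0]]'

```text
time: 14.25
tool_pos: [0.4475, 0.0306, 0.0693]
tool_rot: [2.982, 0.0, 1.372]
contact_force: [0.2, 0.6, 0.0]
opening: 0.0006
grip_force: 0.0
```

```bash
python3 ff.py
```

```text
F [0.41 0.14 0.16]
t 14.45 s,v,z [-0.2086 -0.002  -0.0302] tau 80.4 yTilt [-0.001 -0.   ] q [-0.091  0.354  2.059 -0.034  0.561  0.136] F [ 0.8 -0.6  0.2]
0.098 0 [255.4 254.9]
0.098 0.1 [255.4 250.1]
0.098 0.2 [256.1 245.2]
col 257 rows 237 .. [89 89 89 88 88 89 88 91 93 89 90 90 90 91 93 80 59 44 77 88 91 88 90 90
 90 90 89 89 86 80 78 79 80 81 82 83 86 84]
0.127 0 [236.  238.8]
0.127 0.1 [235.9 232.7]
0.127 0.2 [236.5 226.5]
col 237 rows 218 .. [ 88  88  87  87  86  87  87  86  86  86  86  85  86  86  86  86  86  85
  89  79  66  91 118 124 124 124 125 126 125 125 126 124 109  78  67  67
  67  67]
```

Call:
arm_command --moves '[[[0,-0.001,-0.03],[0,0,0],0],[[0,-0.002,-0.06],[0,0,0],0],[[0,-0.003,-0.09],[0,0,0],0],[[0,-0.004,-0.12],[0,0,0],0],[[0,-0.005,-0.15],[0,0,0],0]]'

```text
time: 14.95
tool_pos: [0.4212, 0.0356, 0.2176]
tool_rot: [2.974, 0.001, 1.371]
contact_force: [0.7, 0.4, -0.9]
opening: 0.0004
grip_force: 0.0
```

Call:
arm_command --moves '[[[0,0,0],[0,0,0],0],[[0,0,0],[0,0,0],0],[[0,0,0],[0,0,0],0],[[0,0,0],[0,0,0],0],[[0,0,0],[0,0,0],0]]'

```text
time: 15.45
tool_pos: [0.421, 0.0358, 0.2157]
tool_rot: [2.978, 0.0, 1.372]
contact_force: [0.1, -0.7, 0.2]
opening: 0.0003
grip_force: 0.0
```

```bash
python3 ff.py && python3 -c "
from cell import robot
print(robot.hand_in())"
```

```text
F [ 0.23  0.5  -0.24]
t 15.65 s,v,z [-0.2388 -0.002   0.1164] tau 80.6 yTilt [-0.001 -0.   ] q [-0.082  0.075  1.917 -0.023  0.987  0.128] F [ 0.   0.2 -0.8]
0.098 0 [255.4 254.9]
0.098 0.1 [255.4 250.1]
0.098 0.2 [256.1 245.2]
col 257 rows 237 .. [83 83 85 84 84 84 84 86 88 84 84 87 86 86 89 76 57 41 72 83 86 83 86 84
 85 85 84 84 81 75 73 76 75 77 78 78 80 78]
0.127 0 [236.  238.8]
0.127 0.1 [235.9 232.7]
0.127 0.2 [236.5 226.5]
col 237 rows 218 .. [ 84  84  84  83  84  83  83  82  81  82  81  82  82  82  82  81  82  82
  84  74  61  86 112 117 118 117 118 118 119 119 119 118 103  74  63  63
  63  62]
the job is handed in; nothing more can be done
None
```

I tipped the cover, caught it at about 1.03 rad, held it at rest, lowered it until the camera readings showed it shut, withdrew the hand and handed in at about 15.7 s; it closed slightly before my predicted angle (I didn't see the last ~0.1 rad), and I took no final look at the samples and other items.

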